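Timed pull test of a glued chess knight

ROBOT

A 6-joint arm with a two-finger parallel gripper is mounted at the origin on the work surface. World frame = base frame: x ahead of the robot, y to its left, z up, the work surface at z = 0. Lengths are in m, angles in rad, forces in N, time in s.
With the tool pointing down it reaches from about 0.275 to 0.825 m from the base axis. Payload 4.9 kg.
Tool frame: the origin (TCP) lies midway between the tips of the shut fingers; the grasp point (between the pads) lies 19 mm behind it (bot.grip_depth is the distance from the TCP to the grasp point, in m); z points along the fingers, y is the line along which they close (so a half turn about z gives the same grasp; the last joint's range is limited). The gripper opens to 85 mm and grips with 20 to 120 N. Pads are 22 mm wide; open, the fingers measure 114 mm over their backs; the gripper's body (76 mm by 85 mm) begins 54 mm behind the grasp point. The pads swing forward as they close: fully open they stand 13 mm farther back than shut.
Start: joints at [1.188, 0.326, -0.193, 1.052, 0, 1.437], TCP at [0.135, 0.533, 0.231] pointing down, gripper open.
Joint ranges: [-2.65, 2.65], [-0.97, 1.79], [-1.3, 1.35], [-1.93, 2.1], [-1.47, 1.37], [-3.14, 3.14]. Speed limits (rad/s): [2.57, 2.57, 3.14, 3.14, 3.14, 3.14].

INTERFACE

Orientations are given as a unit quaternion [w, x, y, z].
In Python, from cell import bot gives the robot as it stands. Calls block until the motion is done:
- bot.move_pose(position, orientation): joint-space move of the TCP to a pose.
- bot.move_linear(position, speed=0.15, rotation=None, until_force=None): straight line of the TCP; rotation=None keeps the orientation; speed is the mean speed in m/s. With until_force (N) it stops when the force on the tool has changed by that much, and returns True; else False.
- bot.goto_joints(angles): joint-space move.
- bot.set_gripper(opening, grasp_force=None): opening from 0.0 (shut) to 1.0 (fully open); grasp_force is the grip in N (None keeps the last); returns when the fingers have stopped.
- bot.wait(seconds).
- bot.solve_ik(position, orientation): joint angles nearest the present ones, or None.
- bot.camera(name): name is "scene" or "side" or "wrist"; returns the picture (400x640x3 uint8, red, green, blue); there is no depth.
- bot.calibration(name): a dict with "mtx" (3x3 intrinsics, pixels), "extrinsics" (4x4, takes a point from world to camera coordinates); the wrist camera has in their place "hand_eye" (4x4, takes a point from camera to tool coordinates, whose origin is the TCP and whose axes are the flange's). Camera axes: x right, y down, z forward; pixel columns grow to the right and rows downward; lengths in m; the calibration is good to about 2 mm. A picture is of the moment at which its call begins: read the wrist's pose just before it. calibration takes no time and is no camera call.
A pose or a line that the arm cannot do raises bot.PlanningError and nothing moves.
- bot.close_job(): hands the job in; it is judged then, once.
Trained networks look in the newest picture that a camera, given by its name, has taken for a name from the list of things; names that differ only in an ending like _2 or _b are one class to them, and where a whole thing is asked for, a point or a joint stands for the part that bears it (a point fixed in the world has none). Each returns a list of dicts, best first, with "confidence" (0 to 1); they miss things now and then, are a little off and sometimes report something else, mostly with a low value. They report only what shows in the picture. A call takes as long as a camera call.
- bot.search_frame(camera, thing): "bbox" ([left, top, width, height] in pixels, round what is visible of it).
Readings, each from a call of its own:
- bot.read_clock(): time.
- bot.read_joint_positions(): joint angles.
- bot.read_joint_vel(): joint speeds.
- bot.read_joint_efforts(): joint torques, N m.
- bot.read_position(): TCP position.
- bot.read_tool_rot(): TCP orientation.
- bot.read_ft_force(): force on the tool from outside, world axes, zero at the start.
- bot.read_moment(): the same for the moment, N m.
- bot.read_gripper_width(): opening from 0.0 (shut) to 1.0 (fully open).
- bot.read_finger_force(): force on a finger pad.
Only numpy, scipy, OpenCV 4.12 (cv2) and the standard library are available. Lean on these libraries where they do the work, as an engineer would, in place of code of your own. Each camera call takes 0.05 s, during which the arm holds its last target. There are 200 camera calls.

TASK

Get the pull test of the glued knight ready: stand the one turned blank that blocks the gauge handle's path upright in the empty half of the plywood tray, and wind the timer's wing key clockwise (seen from above) until it is fully wound. Then draw the gauge's T-handle out until the pointer blade stands level with the rider's two tabs, not pulling past them, hold it there for two seconds, and ease it fully home without letting it snap back. Leave the other blanks and everything else where they are.

Things in the scene. Friction and masses are not known exactly. Their poses are not given: they have to be found in the camera images.
- gauge: Aluminium pull gauge, fixed to the trolley. Origin on the trolley top directly under the T-handle when that is fully home. Its x axis points from the handle to the gauge body (x 45 to 175 mm, 70 mm wide, top at z 50 mm) and on to a clamp holding the glued beech knight (x 215 to 275, 140 mm high). The handle is pulled towards the gauge's -x; its path is about 120 mm long and 90 mm wide.
- handle (a point): Centre of the T-handle's wooden crossbar: round, 18 mm thick, 90 mm long along the gauge's y, its middle 70 mm above the trolley. It sits on an upright post 14 mm (x) by 26 mm (y); below it runs the pull rod (top at z 37 mm). Free gap of 38 mm between post and gauge body when home. Moves with the slide.
- pointer (a point): Top centre of the upright pointer blade (3 mm thick along x, 20 mm wide, top 67 mm above the trolley) on top of the gauge body; moves with the handle, 150 mm behind it.
- mark (a point): Middle of the steel rider fixed across the gauge body, midway between its two upright tabs (10 mm thick along x, 12 mm wide, 38 mm clear between them, tops at z 74 mm). Axes parallel to the gauge's. It lies 60 to 90 mm towards the gauge's -x from the resting pointer; the pointer passes between the tabs.
- slide (a joint): How far the gauge's handle is drawn out, m: 0 fully home, stop at 0.115. The spring pulls it home with 3 N at 0 and about 14 N at 0.09.
- timer: Grey clockwork timer, 90 (x) by 130 (y) mm and 70 mm high, white dial on its -x face, fixed to the trolley. Origin: centre of its underside.
- key_grip (a point): Centre of the brass wing key on the timer's top, on its upright axis, 100 mm above the trolley. The wings are a flat upright plate 66 mm long, 9 mm thick, from z 85 to 115 mm; this point's x axis runs along the wings and turns with the key.
- key (a joint): How far the timer key is wound, rad: grows clockwise seen from above, stop at 3.0 (fully wound). At 0 the wings lie along the timer's x. It stays where it is left; turning takes up to 0.1 N m.
- tray: Shallow plywood tray, 180 (x) by 120 (y) mm, 18 mm high, walls and base 6 mm, fixed to the trolley, with a divider across its middle. Origin: centre of its underside. The half at -x holds two pawns, the half at +x is empty.
- tray_spot (a point): Centre of the inner floor of the tray's empty half (81 by 108 mm free), 6 mm above the trolley; axes parallel to the tray's.
- queen: Walnut queen blank, loose, upright, 118 mm tall, foot 42 mm across; straight top part 30 mm across from z 76 to 118 mm. Origin: centre of its underside. 0.06 to 0.13 kg.
- bishop: Walnut bishop blank, loose, upright, 102 mm tall with a tapered tip, foot 40 mm across; straight part 28 mm across from z 62 to 90 mm. Origin: centre of its underside.
- rook: Walnut rook blank, loose, upright, 84 mm tall, foot 42 mm across; straight top part 34 mm across from z 50 to 84 mm. Origin: centre of its underside.
- pawn0: Beech pawn, 62 mm tall, 30 mm across, loose, in the tray's near half. Origin: underside. Bystander.
- pawn1: Second beech pawn, the same. Bystander.
- jar: Glass jar of brass screws with blue lid, 70 mm across, 103 mm tall, loose. Origin: underside. Bystander.
- bitcase: Silver drill bit case, 85 by 150 by 40 mm, loose, lying flat. Origin: underside. Bystander.
- brush: Bench brush, loose, lying flat. Bystander.
- sandblock: Cork sanding block, 100 by 60 by 36 mm, loose. Origin: underside. Bystander.
- glue: White glue bottle, 52 mm across, 115 mm tall, loose. Origin: underside. Bystander.
- wax: Steel wax tin, 54 mm across, 75 mm tall, loose. Origin: underside. Bystander.

How it is judged:
On the way, in this order (a step that is already met when the one before it is completed fails the run):
1. the blank that blocked the handle's path stands upright in the tray's empty half, and the timer key is fully wound (within 0.3 rad of its stop) ((distance of queen from where it was at the start of the episode below 0.03 m or (x of queen in the frame of tray_spot between -0.042 and 0.042 m and y of queen in the frame of tray_spot between -0.056 and 0.056 m and z of queen in the frame of tray_spot below 0.006 m and angle between queen's own z axis and vertical below 0.12 rad)) and (distance of bishop from where it was at the start of the episode below 0.03 m or (x of bishop in the frame of tray_spot between -0.042 and 0.042 m and y of bishop in the frame of tray_spot between -0.056 and 0.056 m and z of bishop in the frame of tray_spot below 0.006 m and angle between bishop's own z axis and vertical below 0.12 rad)) and (distance of rook from where it was at the start of the episode below 0.03 m or (x of rook in the frame of tray_spot between -0.042 and 0.042 m and y of rook in the frame of tray_spot between -0.056 and 0.056 m and z of rook in the frame of tray_spot below 0.006 m and angle between rook's own z axis and vertical below 0.12 rad)) and not (x of queen in the frame of gauge between -0.15 and 0.03 m and y of queen in the frame of gauge between -0.066 and 0.066 m) and not (x of bishop in the frame of gauge between -0.15 and 0.03 m and y of bishop in the frame of gauge between -0.066 and 0.066 m) and not (x of rook in the frame of gauge between -0.15 and 0.03 m and y of rook in the frame of gauge between -0.066 and 0.066 m) and value of joint key above 2.7 rad), for 0.2 s.
2. the pointer is held level with the rider's tabs, within 5 mm, for 1.5 s (x of pointer in the frame of mark between -0.005 and 0.005 m), for 1.5 s.
At the end, for the whole second after the job is handed in: The handle is home (within 4 mm); the timer key is fully wound (above 2.7 rad); the blank that blocked the path stands upright (within 0.12 rad) and at rest on the floor of the tray's empty half; the other two blanks are within 30 mm of where they were; no blank stands in the handle's path (all of step 1 and value of joint slide below 0.004 m and linear speed of each of queen, bishop, rook below 0.02 m/s); the robot touches nothing.
It fails at once if the gauge snaps back (slide faster than 0.4 m/s homewards) (velocity of joint slide below -0.4 m/s).
It fails at once if the pointer is pulled more than 12 mm past the rider (x of pointer in the frame of mark below -0.012 m).
It fails at once if a blank is knocked over (angle between any of queen, bishop, rook's own z axis and vertical above 0.7 rad).
It fails at once if more than one blank is moved over 30 mm (distance of each of queen, bishop from where it was at the start of the episode above 0.03 m or distance of each of queen, rook from where it was at the start of the episode above 0.03 m or distance of each of bishop, rook from where it was at the start of the episode above 0.03 m).
It fails at once if a bystander is moved over 30 mm (distance of any of pawn0, pawn1, jar, bitcase, brush, sandblock, glue, wax from where it was at the start of the episode above 0.03 m).
It also fails if it takes over 72 s, if anything falls off the work surface, if the arm or the gripper's body presses on something with over 40 N, if the wrist force passes 120 N, or if a joint passes its speed limit or range.

## Working session

There is one attempt and no reset: what is moved stays moved. The work goes in short steps, each a Python script; the robot and the scene stay as the last script left them, time stands still between calls to the robot, and variables do not carry over. Pictures are saved under pics/ and viewed, at most 10 in all, crops included, and the job is handed in when it is done.

```bash
mkdir -p pics; ls; python3 - <<'E'
from cell import bot
import cv2,numpy as np
for c in ['scene','side','wrist']:
    im=bot.camera(c); cv2.imwrite(f'pics/{c}0.png',im[:,:,::-1])
    k=bot.calibration(c); print(c,{a:np.round(b,3).tolist() for a,b in k.items()})
    for t in ['gauge','handle','pointer','mark','timer','key_grip','tray','queen','bishop','rook','pawn0','jar','glue','wax']:
        r=bot.search_frame(c,t); print(t,[(np.round(d['bbox']).astype(int).tolist(),round(d['confidence'],2)) for d in r[:3]])
print(bot.read_clock(),bot.read_tool_rot(),bot.read_position())
E
```

```text
pics
scene {'mtx': [[433.568, 0.0, 318.566], [0.0, 433.568, 196.569], [0.0, 0.0, 1.0]], 'extrinsics': [[0.838, 0.545, -0.005, -0.506], [0.287, -0.448, -0.847, -0.052], [-0.464, 0.709, -0.532, 1.456], [0.0, 0.0, 0.0, 1.0]]}
gauge [([317, 208, 113, 85], 0.87), ([312, 208, 62, 40], 0.62)]
handle [([316, 205, 62, 41], 0.83)]
pointer [([313, 211, 64, 37], 0.85), ([390, 167, 27, 39], 0.37), ([331, 148, 15, 11], 0.19)]
mark []
timer [([312, 145, 47, 47], 0.95), ([191, 329, 98, 45], 0.52), ([313, 213, 62, 36], 0.41)]
key_grip [([327, 147, 18, 12], 0.57), ([193, 330, 93, 45], 0.46)]
tray [([150, 253, 84, 66], 0.65)]
queen [([360, 192, 16, 41], 0.79), ([312, 210, 67, 41], 0.16)]
bishop [([322, 240, 19, 40], 0.76), ([280, 162, 23, 35], 0.18)]
rook [([300, 200, 15, 34], 0.55), ([222, 197, 60, 41], 0.42)]
pawn0 [([180, 249, 16, 25], 0.58), ([164, 258, 12, 22], 0.57)]
jar [([390, 168, 29, 39], 0.71), ([180, 247, 16, 26], 0.22)]
glue [([282, 158, 18, 42], 0.93)]
wax [([207, 219, 21, 33], 0.87)]
side {'mtx': [[497.552, 0.0, 317.452], [0.0, 497.552, 195.798], [0.0, 0.0, 1.0]], 'extrinsics': [[-0.996,
[... 478 characters left out ...]
 0.61)]
rook [([334, 186, 9, 30], 0.6), ([260, 179, 56, 22], 0.23)]
pawn0 [([380, 136, 8, 16], 0.57), ([384, 124, 8, 12], 0.41)]
jar [([246, 254, 30, 44], 0.63), ([277, 116, 55, 11], 0.32)]
glue []
wax [([382, 148, 18, 26], 0.75), ([342, 123, 61, 37], 0.26)]
wrist {'mtx': [[334.991, 0.0, 318.566], [0.0, 334.991, 196.428], [0.0, 0.0, 1.0]], 'hand_eye': [[0.002, -0.962, -0.273, 0.068], [1.0, 0.002, 0.002, -0.0], [-0.001, -0.273, 0.962, -0.143], [0.0, 0.0, 0.0, 1.0]]}
gauge []
handle []
pointer []
mark []
timer []
key_grip []
tray []
queen []
bishop []
rook []
pawn0 []
jar []
glue []
wax []
2.25 [-5.81622766e-07  1.24059686e-01  9.92274757e-01  1.06734559e-05] [0.13541852 0.53310186 0.23128407]
```

View images.

```bash
python3 - <<'E'
import cv2
a=cv2.imread('pics/scene0.png')[130:340,140:440]; cv2.imwrite('pics/sc.png',cv2.resize(a,None,fx=2.66,fy=2.66,interpolation=2))
a=cv2.imread('pics/side0.png')[105:325,190:430]; cv2.imwrite('pics/sd.png',cv2.resize(a,None,fx=2.7,fy=2.7,interpolation=2))
E
```

```text
(no output)
```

View pics/sc.png

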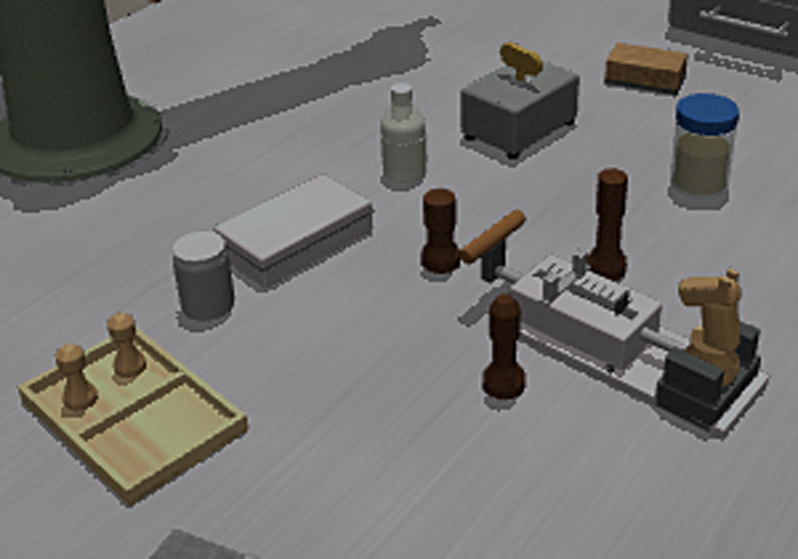

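View pics/sd.png

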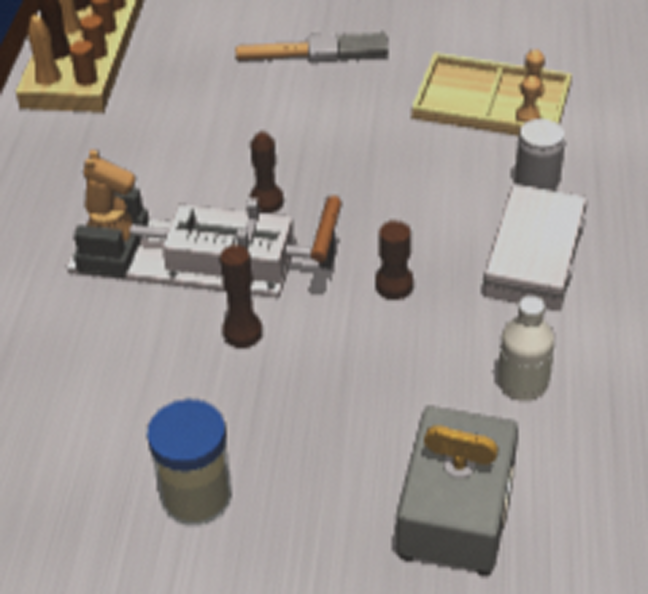

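View pics/wrist0.png

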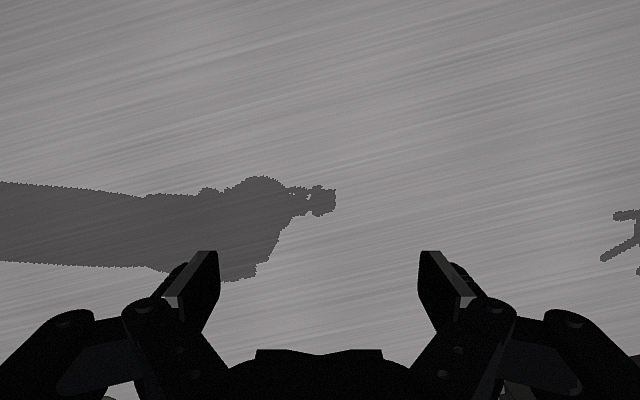

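```bash
cat > h.py <<'E'
from cell import bot
import numpy as np,cv2
from scipy.spatial.transform import Rotation as R
def cam(name,pose=None):
    """K, 4x4 world->camera"""
    k=bot.calibration(name)
    if name!='wrist': return k['mtx'],k['extrinsics']
    p,q=pose; T=np.eye(4); T[:3,3]=p; T[:3,:3]=R.from_quat(np.roll(q,-1)).as_matrix()
    return k['mtx'],np.linalg.inv(T@k['hand_eye'])
def tri(views):
    """views: list of (K,E,uv) -> point, reprojection rms px"""
    A=[]
    for K,E,(u,v) in views:
        P=K@E[:3]; A+=[u*P[2]-P[0],v*P[2]-P[1]]
    X=np.linalg.svd(np.array([a/np.linalg.norm(a[:3]) for a in A]))[2][-1]; X=X[:3]/X[3]
    e=[np.array(proj(K,E,X))-uv for K,E,uv in views]
    return X,np.sqrt(np.mean(np.square(e)))
def proj(K,E,X):
    p=K@(E[:3,:3]@X+E[:3,3]); return p[:2]/p[2]
def onz(K,E,uv,z):
    r=E[:3,:3].T@np.linalg.solve(K,[*uv,1]); c=-E[:3,:3].T@E[:3,3]
    return c+r*(z-c[2])/r[2]
def down(yaw):
    """tool pointing down, finger-closing (tool y) line at angle yaw from world x"""
    y=np.array([np.cos(yaw),np.sin(yaw),0]); z=np.array([0,0,-1.]); x=np.cross(y,z)
    q=R.from_matrix(np.c_[x,y,z]).as_quat(); return np.roll(q,1)
E
python3 - <<'E'
from h import *
S=cam('scene');D=cam('side')
pts={'rooktop':((439,196),(395,230)),'rookfoot':((439,263),(395,285)),'queentop':((612,176),(236,255)),'bishtop':((506,298),(262,136)),
'hA':((470,252),(318,252)),'hB':((519,218),(335,203)),'hA2':((470,252),(335,203)),'hB2':((519,218),(318,252)),
'keyA':((505,50),(495,450)),'keyB':((538,68),(430,437)),'keyA2':((505,50),(430,437)),'keyB2':((538,68),(495,450)),
'tL':((20,392),(570,72)),'tB':((130,495),(437,55)),'tR':((247,420),(413,115)),'tF':((122,325),(552,130)),
'ptr':((628,292),(190,208)),'tabF':((551,280),(253,203)),'tabN':((578,258),(242,240)),'gluetop':((400,90),(532,303)),'jartop':((707,112),(187,435)),'waxtop':((200,245),(542,138))}
for n,(a,b) in pts.items():
    X,e=tri([(*S,np.array(a)/2.66+[140,130]),(*D,np.array(b)/2.7+[190,105])]); print(n,X.round(3),e.round(1))
E
```

```text
rooktop [0.539 0.029 0.082] 0.3
rookfoot [ 0.538  0.027 -0.002] 0.3
queentop [0.693 0.112 0.115] 0.4
bishtop [ 0.696 -0.095  0.099] 0.4
hA [0.607 0.014 0.041] 4.2
hB [0.62  0.02  0.098] 5.1
hA2 [ 0.609 -0.021  0.07 ] 0.6
hB2 [0.618 0.056 0.07 ] 0.5
keyA [0.434 0.325 0.101] 0.8
keyB [0.49  0.311 0.096] 0.5
keyA2 [0.471 0.307 0.109] 5.3
keyB2 [0.454 0.329 0.089] 6.8
tL [ 0.341 -0.354  0.014] 0.8
tB [ 0.513 -0.384  0.01 ] 1.1
tR [ 0.534 -0.264  0.006] 0.1
tF [ 0.36  -0.24   0.016] 1.3
ptr [0.766 0.001 0.072] 1.1
tabF [ 0.697 -0.016  0.069] 0.5
tabN [0.7   0.036 0.063] 0.0
gluetop [0.4   0.153 0.111] 0.4
jartop [0.706 0.323 0.093] 0.3
waxtop [ 0.381 -0.153  0.069] 0.1
```

```bash
python3 - <<'E'
from h import *
import pickle
bot_views={}
for n,p,y in [('key',(0.462,0.300,0.22),1.2),('g1',(0.66,0.05,0.22),1.45),('g2',(0.70,-0.03,0.22),1.45)]:
    bot.move_pose(p,down(y)); pose=(bot.read_position(),bot.read_tool_rot())
    im=bot.camera('wrist'); cv2.imwrite(f'pics/{n}.png',im[:,:,::-1]); bot_views[n]=pose
    print(n,bot.read_joint_positions().round(2) if hasattr(bot.read_joint_positions(),'round') else bot.read_joint_positions(),bot.read_clock())
    for t in ['rook','handle','pointer','mark','key_grip','timer']: print(t,[(np.round(d['bbox']).tolist(),round(d['confidence'],2)) for d in bot.search_frame('wrist',t)[:2]])
pickle.dump(bot_views,open('v.pkl','wb'))
a=[cv2.imread(f'pics/{n}.png') for n in ('g1','g2')]
cv2.imwrite('pics/m.png',np.vstack([x[0:300] for x in a]))
E
```

```text
key [ 0.44  0.34 -0.21  1.03  0.    0.81] 3.7917
rook [([109.0, 288.0, 41.0, 30.0], 0.74)]
handle [([101.0, 380.0, 39.0, 20.0], 0.86)]
pointer [([102.0, 378.0, 36.0, 21.0], 0.59)]
mark []
key_grip [([325.0, 143.0, 24.0, 79.0], 0.71)]
timer [([257.0, 111.0, 157.0, 123.0], 0.85), ([0.0, 164.0, 101.0, 98.0], 0.24)]
g1 [-0.03  0.54  0.12  1.15  0.    0.09] 5.3583
rook [([248.0, 12.0, 59.0, 62.0], 0.84), ([219.0, 123.0, 107.0, 169.0], 0.57)]
handle [([217.0, 121.0, 109.0, 170.0], 0.89)]
pointer [([218.0, 124.0, 109.0, 165.0], 0.7)]
mark [([249.0, 217.0, 66.0, 18.0], 0.59)]
key_grip []
timer []
g2 [-0.15  0.62  0.25  1.2   0.   -0.03] 6.1583
rook []
handle [([308.0, 61.0, 112.0, 181.0], 0.89)]
pointer [([307.0, 59.0, 114.0, 182.0], 0.57)]
mark [([322.0, 167.0, 75.0, 17.0], 0.64)]
key_grip []
timer [([618.0, 105.0, 20.0, 60.0], 0.61), ([307.0, 60.0, 112.0, 182.0], 0.47)]
```

View pics/m.png

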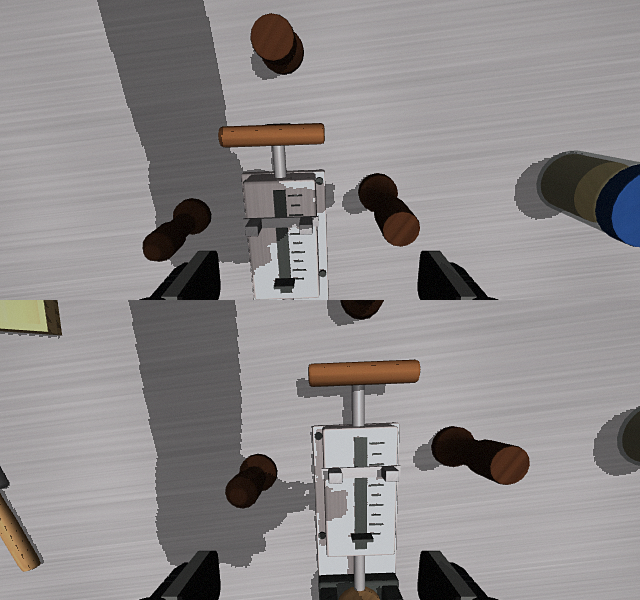

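View pics/key.png

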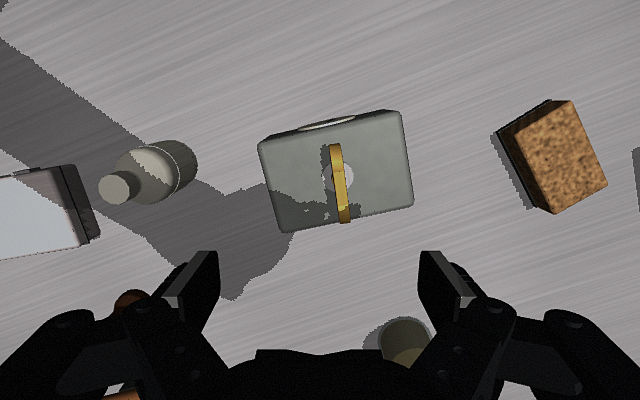

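```bash
python3 - <<'E'
import cv2,numpy as np
a=cv2.imread('pics/g1.png')[205:300,235:335]; b=cv2.imread('pics/g2.png')[155:250,310:410]; c=cv2.imread('pics/key.png')[135:230,290:390]; d=cv2.imread('pics/g1.png')[5:100,240:340]
r=lambda x:cv2.resize(x,None,fx=3.1,fy=3.1,interpolation=cv2.INTER_CUBIC)
a,b=[cv2.convertScaleAbs(x,alpha=1.2,beta=20) for x in (a,b)]
cv2.imwrite('pics/z.png',np.vstack([np.hstack([r(a),r(b)]),np.hstack([r(c),r(d)])]))
E
```

```text
(no output)
```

View pics/z.png

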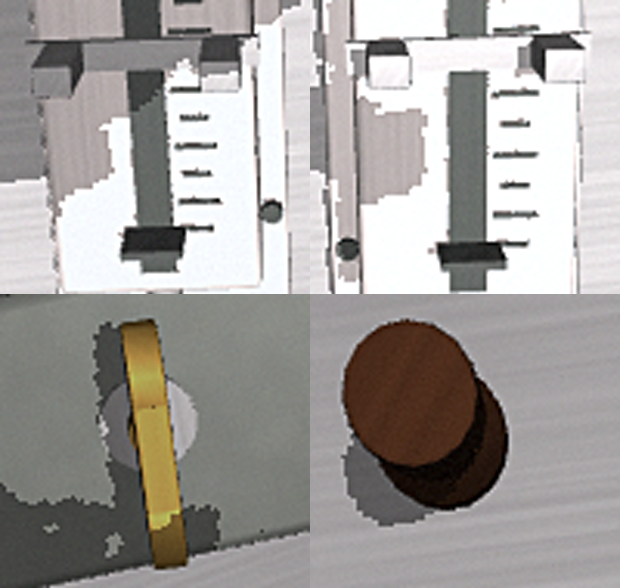

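```bash
cat > m.py <<'E'
from h import *
import pickle
V=pickle.load(open('v.pkl','rb'))
G1,G2,K=[cam('wrist',V[n]) for n in('g1','g2','key')]
S=cam('scene');D=cam('side')
f=lambda c,o:np.array(c)/3.1+o
o1,o2,ok=np.array([235,205]),np.array([310,155]),np.array([290,135])
P={}
for n,a,b in [('tabL',f((54,82),o1),f((80,70),o2)),('tabR',f((221,76),o1),f((252,66),o2)),('ptr',f((152,249),o1),f((163,262),o2)),('handle',(272,134.5),(364,73))]:
    P[n],e=tri([(*G1,a),(*G2,b)]); print(n,P[n].round(4),e.round(2))
P['rook'],e=tri([(*G1,(272.3,36.9)),(*S,np.array((439,196))/2.66+[140,130]),(*D,np.array((395,230))/2.7+[190,105])]); print('rook',P['rook'].round(4),e)
for z,t,b in [(.1,(138,28),(170,274)),(.115,(138,28),(170,274))]:
    A,B=[onz(*K,f(c,ok),z) for c in(t,b)]; print('key',z,(A+B)/2,np.linalg.norm(A-B),np.degrees(np.arctan2(*(B-A)[1::-1])))
print('washer',onz(*K,f((148,131),ok),.072))
for c in [(258,143),(399,110),(413,205),(283,233)]: print('timer corner',onz(*K,c,.07).round(3))
m=(P['tabL']+P['tabR'])/2; d=P['ptr']-P['handle']; ax=d[:2]/np.linalg.norm(d[:2])
print('yaw',np.degrees(np.arctan2(ax[1],ax[0])),'h-p',np.linalg.norm(d[:2]),'travel',(P['ptr']-m)[:2]@ax)
for z1,z2 in [(.067,.074)]:
  for C,a,b,c in [(G1,f((152,249),o1),f((54,82),o1),f((221,76),o1)),(G2,f((163,262),o2),f((80,70),o2),f((252,66),o2))]:
    print('known-z travel',(onz(*C,a,z1)-(onz(*C,b,z2)+onz(*C,c,z2))/2)[:2]@ax)
E
python3 m.py
```

```text
tabL [ 0.6991 -0.0151  0.0738] 0.43
tabR [0.7047 0.0343 0.0699] 0.34
ptr [0.7649 0.004  0.063 ] 0.09
handle [0.6146 0.0167 0.072 ] 0.26
rook [0.5395 0.0295 0.0824] 0.6165196762061204
key 0.1 [0.46484198 0.31822359 0.1       ] 0.06671979900101324 -12.863134554997343
key 0.115 [0.46101204 0.31861731 0.115     ] 0.06291770027498729 -12.863134554997357
washer [0.4646289 0.3181799 0.072    ]
timer corner [0.412 0.264 0.07 ]
timer corner [0.429 0.387 0.07 ]
timer corner [0.514 0.374 0.07 ]
timer corner [0.497 0.252 0.07 ]
yaw -4.807272308046245 h-p 0.15086752659428673 travel 0.06326767636782286
known-z travel 0.06114249222138063
known-z travel 0.0625599031751261
```

```bash
python3 - <<'E'
from h import *
r=[0.5395,0.0290]; t=[0.480,-0.317]
bot.set_gripper(1.0)
bot.move_pose([*r,0.16],down(1.5)); bot.move_linear([*r,0.049],speed=0.15)
bot.set_gripper(0,grasp_force=35); print('w',bot.read_gripper_width(),bot.read_finger_force())
bot.move_linear([*r,0.20],speed=0.2)
bot.move_pose([*t,0.16],down(1.41))
pose=(bot.read_position(),bot.read_tool_rot()); cv2.imwrite('pics/tr.png',bot.camera('wrist')[:,:,::-1])
import pickle; pickle.dump(pose,open('tr.pkl','wb'))
print([(np.round(d['bbox']).tolist(),d['confidence']) for d in bot.search_frame('wrist','tray')[:1]],bot.read_gripper_width(),bot.read_clock())
E
```

```text
w 0.39094928446396054 34.7043157950975
[([245.0, 15.0, 158.0, 219.0], 0.67)] 0.386705929009201 11.1833
```

View pics/tr.png

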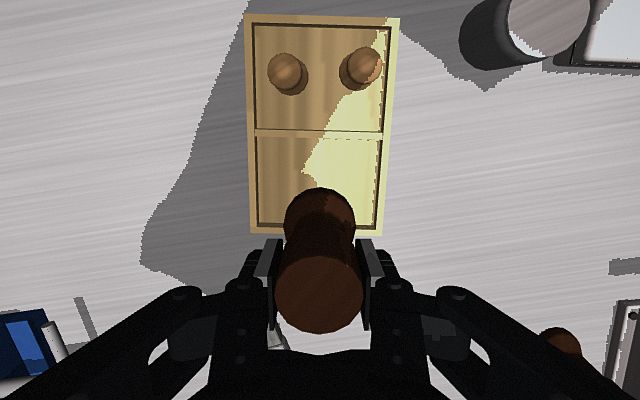

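```bash
python3 - <<'E'
from h import *
import pickle
C=cam('wrist',pickle.load(open('tr.pkl','rb')))
c=[onz(*C,p,.018)[:2] for p in[(246,15),(400,17),(383,236),(250,233)]]; print(np.round(c,3))
m=np.mean(c,0); x=(c[2]+c[3]-c[0]-c[1]); L=np.linalg.norm(x)/2; x/=2*L
t=m+.0435*x; print(m,L,np.degrees(np.arctan2(x[1],x[0])),t)
i=np.mean([onz(*C,p,.012)[:2] for p in[(257,137),(383,137),(376,230),(259,228)]],0); print(i)
if np.linalg.norm(t-[.48,-.317])<.012 and abs(L-.18)<.01:
    p=[*t,0.0]; yaw=1.571+np.arctan2(x[1],x[0])
    bot.move_linear([*t,.10],speed=.15)
    bot.move_linear([*t,.060],speed=.08); hit=bot.move_linear([*t,.050],speed=.02,until_force=3); print(hit,bot.read_position())
    bot.set_gripper(.75); bot.move_linear([*t,.17],speed=.2)
    pose=(bot.read_position(),bot.read_tool_rot()); im=bot.camera('wrist'); cv2.imwrite('pics/tr2.png',im[:,:,::-1])
    print([(np.round(d['bbox']).tolist(),d['confidence']) for d in bot.search_frame('wrist','rook')[:1]],bot.read_clock(),*pose)
E
```

```text
[[ 0.342 -0.35 ]
 [ 0.361 -0.233]
 [ 0.54  -0.265]
 [ 0.517 -0.385]]
[ 0.43996813 -0.30821441] 0.18015139591672452 -10.680676066177826 [ 0.48271451 -0.31627649]
[ 0.48404002 -0.31587625]
True [ 0.48337034 -0.31650006  0.05549882]
[([291.0, 155.0, 54.0, 72.0], 0.95)] 13.975 [ 0.48220516 -0.3158255   0.16906824] [-6.33300715e-04  8.03142695e-02  9.96769170e-01  6.62548381e-04]
```

```bash
python3 - <<'E'
from h import *
k=[.4640,.3183]
bot.move_linear([.48,-.316,.22],speed=.25)
bot.set_gripper(.55)
bot.move_pose([*k,.19],down(np.radians(77.1)+np.pi)); print(np.round(bot.read_joint_positions(),3),bot.read_clock())
pose=(bot.read_position(),bot.read_tool_rot())
bot.move_linear([*k,.083],speed=.12)
bot.set_gripper(0,grasp_force=40); print('w',bot.read_gripper_width(),bot.read_finger_force(),bot.read_ft_force(),bot.read_moment(),bot.read_position())
j=np.array(bot.read_joint_positions()); j0=j.copy()
for s in (1.0,1.9,2.7,2.85,2.93,3.0):
    q=j0.copy(); q[5]+=s; bot.goto_joints(q)
    print(s,np.round(bot.read_joint_positions()[5]-j0[5],3),np.round(bot.read_moment(),3),np.round(bot.read_ft_force(),1),bot.read_clock())
E
```

```text
[ 0.469  0.38  -0.224  0.967 -0.    -2.446] 16.9
w 0.09657228093310598 43.096842250961345 [-1.583504   -2.61576425  5.26824429] [-0.62430312  0.17607071  0.12388248] [0.46429493 0.3179637  0.08359938]
1.0 1.0 [-0.885  0.601 -0.031] [-3.5 -4.6  6.1] 19.3083
1.9 1.9 [-0.835  1.294 -0.062] [-6.3 -4.   8.4] 20.175
2.7 2.7 [-0.235  1.677 -0.004] [-9.3 -1.2  9.5] 20.9583
2.85 2.85 [-0.16   1.679 -0.043] [-9.  -0.9  9. ] 21.225
2.93 2.93 [-0.057  1.683  0.162] [-8.2 -1.5  8.8] 21.475
3.0 2.997 [-0.099  1.676  1.273] [-9.3 -0.3  8.7] 21.725
```

```bash
python3 - <<'E'
from h import *
p=bot.read_position()
bot.set_gripper(.5); bot.move_linear([p[0],p[1],.20],speed=.15)
cv2.imwrite('pics/k2.png',bot.camera('wrist')[:,:,::-1])
h=[.6146,.0167]; yaw=-.10
bot.move_pose([*h,.17],down(yaw)); 
s=bot.camera('scene'); cv2.imwrite('pics/s2.png',s[:,:,::-1]); print('rook',bot.search_frame('scene','rook')[:2])
d=bot.camera('side'); cv2.imwrite('pics/d2.png',d[:,:,::-1])
cv2.imwrite('pics/w2.png',bot.camera('wrist')[:,:,::-1]);print(np.round(bot.read_joint_positions(),2),bot.read_clock())
a=cv2.resize(s[190:330,130:330],(400,280)); b=cv2.imread('pics/k2.png')[60:340,120:520]; c=cv2.imread('pics/w2.png')[60:340,120:520]; e=cv2.resize(d[105:245,200:400],(400,280))
cv2.imwrite('pics/m2.png',np.vstack([np.hstack([a[:,:,::-1],b]),np.hstack([c,e[:,:,::-1]])]))
E
```

```text
rook [{'bbox': [188.9, 262.2, 21.0, 36.5], 'confidence': 0.78}]
[-0.09  0.49 -0.11  0.98  0.    1.58] 24.6083
```

View pics/m2.png

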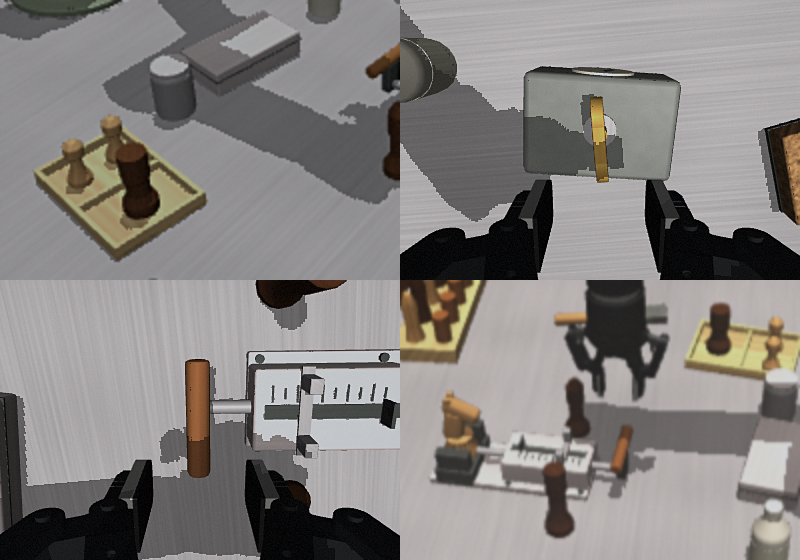

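```bash
python3 - <<'E'
from h import *
h=np.array([.6146,.0167]); ax=np.array([np.cos(-.098),np.sin(-.098)]); z=.053
bot.move_linear([*h,z],speed=.1); bot.set_gripper(0,grasp_force=70)
print('w',bot.read_gripper_width(),bot.read_position(),bot.read_ft_force())
t=h-.058*ax; bot.move_linear([*t,z],speed=.05)
print(bot.read_position(),bot.read_ft_force(),bot.read_clock())
s=bot.camera('scene');d=bot.camera('side');w=bot.camera('wrist')
for n,i in zip('sdw',(s,d,w)): cv2.imwrite(f'pics/{n}3.png',i[:,:,::-1])
a=cv2.resize(s[195:265,305:405],(400,280),interpolation=2); b=cv2.resize(d[150:220,220:320],(400,280),interpolation=2)
cv2.imwrite('pics/m3.png',np.vstack([np.hstack([a,b])[:,:,::-1],cv2.resize(w,(800,500))[:300,:,::-1]]))
E
```

```text
w 0.1878241494178411 [0.61369602 0.01680633 0.05383818] [-4.18066591 -0.27200705  5.67879371]
[0.56       0.02140744 0.05386645] [ 9.31251498 -1.75106845 -2.57882302] 27.5917
```

View pics/m3.png

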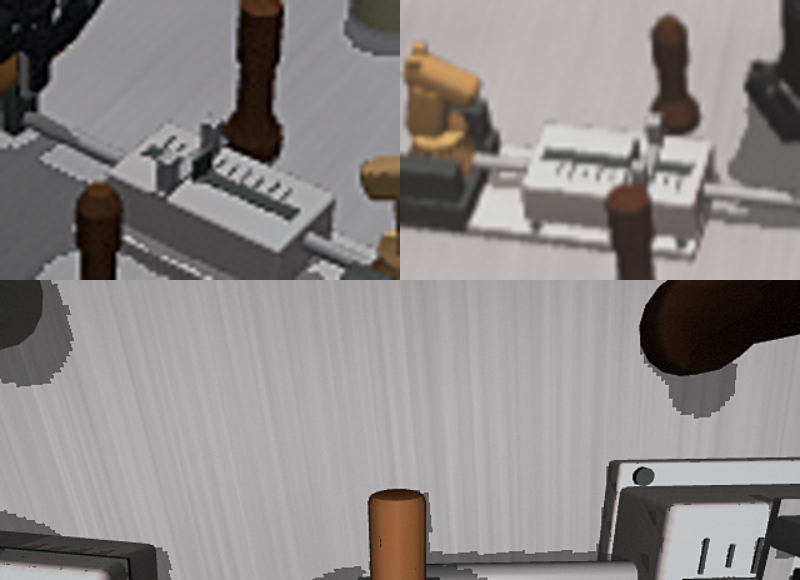

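```bash
python3 - <<'E'
from h import *
h=np.array([.6146,.0167]); ax=np.array([np.cos(-.098),np.sin(-.098)]); z=.053
goal=.5528; c=.058
for _ in range(2):
    c+=(bot.read_position()[0]-goal)/ax[0]; bot.move_linear([*(h-c*ax),z],speed=.03); print(c,bot.read_position(),bot.read_clock())
print(bot.read_ft_force())
for n in ('scene','side'):
    i=bot.camera(n); C=cam(n); p=np.array(bot.read_position()); q=np.array([*(p[:2]+.15*ax),.067])
    for nm,X in [('ptr',q),('tabL',[.6991,-.0151,.074]),('tabR',[.7047,.0343,.074])]: print(n,nm,proj(*C,np.array(X)).round(1))
    cv2.imwrite(f'pics/{n}4.png',i[:,:,::-1])
a=cv2.imread('pics/scene4.png')[215:250,335:375]; b=cv2.imread('pics/side4.png')[172:207,265:305]
cv2.imwrite('pics/m4.png',np.hstack([cv2.resize(x,(400,350),interpolation=2) for x in(a,b)]))
print(bot.read_clock())
E
```

```text
0.06529726711126664 [0.55304899 0.02201565 0.05391223] 28.1333
0.06554745373788684 [0.55298973 0.02202665 0.05389127] 28.3833
[10.24894908 -2.73952711 -4.3856599 ]
scene ptr [352.8 231.6]
scene tabL [347.4 233.4]
scene tabR [358.9 224.4]
side ptr [280.3 186.2]
side tabL [282.3 179.3]
side tabR [277.9 190.7]
28.4833
```

View pics/m4.png

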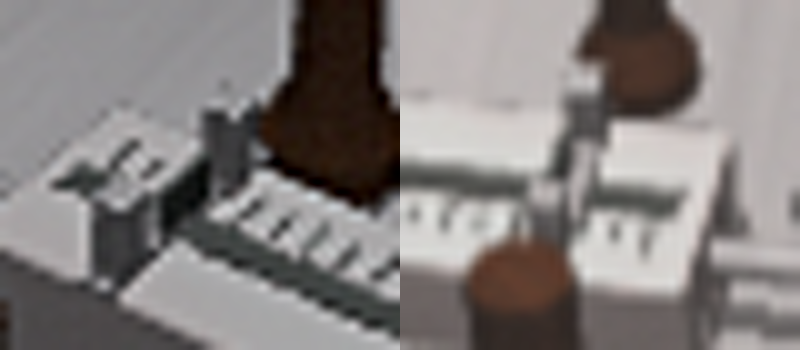

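```bash
python3 - <<'E'
from h import *
h=np.array([.6146,.0167]); ax=np.array([np.cos(-.098),np.sin(-.098)]); z=.053
bot.move_linear([*(h-.0667*ax),z],speed=.02); print(bot.read_position())
bot.wait(2.4); print(bot.read_position(),bot.read_clock())
bot.move_linear([*(h-.005*ax),z],speed=.04); print(bot.read_position(),bot.read_ft_force())
print(bot.move_linear([*(h+.003*ax),z],speed=.01,until_force=7),bot.read_position(),bot.read_ft_force())
bot.set_gripper(.45); bot.move_linear([*h,.2],speed=.08)
i=bot.camera('wrist');p=(bot.read_position(),bot.read_tool_rot()); cv2.imwrite('pics/w5.png',i[:,:,::-1])
print(bot.search_frame('wrist','handle')[:1],p,bot.read_clock())
for c in('scene','side'):
    bot.camera(c)
    for n in ('handle','rook','queen','bishop'): print(c,n,[(x['bbox'],round(x['confidence'],2)) for x in bot.search_frame(c,n)[:1]])
# handle bar pixel columns: orange mask centroid
hs=cv2.cvtColor(i,cv2.COLOR_RGB2HSV); m=cv2.inRange(hs,(5,90,60),(20,255,255)); m=m[100:330,270:370]; ys,xs=np.nonzero(m); C=cam('wrist',p)
print(len(xs),onz(*C,(270+np.median(xs),100+np.median(ys)),.07))
E
```

```text
[0.55185058 0.02208996 0.05388844]
[0.5518744  0.02210374 0.05388169] 31.1333
[0.61037365 0.01709276 0.05383414] [ 3.64718086 -0.98645494  5.4180604 ]
True [0.61364947 0.01680798 0.0538441 ] [-0.81543437  0.22514354  4.21198942]
[{'bbox': [303.9, 132.7, 194.5, 109.5], 'confidence': 0.78}] (array([0.61434743, 0.01672058, 0.1995186 ]), array([1.00115274e-03, 7.41415252e-01, 6.71045399e-01, 7.02757709e-04])) 35.775
scene handle [([314.5, 206.3, 64.1, 42.1], 0.68)]
scene rook [([189.7, 260.5, 18.6, 35.6], 0.87)]
scene queen [([364.2, 193.4, 14.4, 40.2], 0.58)]
scene bishop [([323.5, 241.8, 16.5, 36.6], 0.96)]
side handle [([257.4, 179.4, 59.5, 26.6], 0.56)]
side rook [([354.8, 117.8, 9.5, 22.7], 0.56)]
side queen [([270.0, 195.3, 16.7, 40.5], 0.76)]
side bishop [([286.4, 154.6, 7.2, 29.6], 0.68)]
1996 [0.61485682 0.01939592 0.07      ]
```

```bash
python3 - <<'E'
from h import *
np.set_printoptions(linewidth=250)
p=(np.array([0.61434743,0.01672058,0.1995186]),np.array([1.00115274e-03,7.41415252e-01,6.71045399e-01,7.02757709e-04]))
C=cam('wrist',p); g=cv2.cvtColor(cv2.imread('pics/w5.png'),cv2.COLOR_BGR2GRAY)
ax=np.array([np.cos(-.098),np.sin(-.098)]); ay=np.array([-ax[1],ax[0]]); h=np.array([.6146,.0167])
for n,y,z,gx0,gx1 in [('bar',-.03,.07,-.014,.014),('ptr',-.006,.067,.138,.160),('ptr',.006,.067,.138,.160),('tab+',.025,.074,.072,.104),('tab+',.028,.074,.072,.104),('tab-',-.025,.074,.072,.104),('tab-',-.022,.074,.072,.104)]:
    xs=np.arange(gx0,gx1,.001)
    uv=np.array([proj(*C,np.array([*(h+x*ax+y*ay),z])) for x in xs]).astype(np.float32)
    v=cv2.remap(g,uv[:,0][None],uv[:,1][None],cv2.INTER_LINEAR)[0]
    print(n,y,uv[0].round(),'\n',' '.join(f'{x*1000:.0f}:{a}' for x,a in zip(xs,v)))
E
```

```text
bar -0.03 [301. 221.] 
 -14:95 -13:94 -12:96 -11:96 -10:96 -9:100 -8:40 -7:39 -6:48 -5:52 -4:58 -3:58 -2:58 -1:59 -0:57 1:58 2:53 3:54 4:52 5:50 6:49 7:44 8:36 9:32 10:71 11:99 12:99 13:97
ptr -0.006 [479. 193.] 
 138:196 139:196 140:196 141:201 142:187 143:131 144:86 145:46 146:15 147:10 148:9 149:37 150:67 151:62 152:101 153:202 154:197 155:195 156:195 157:196 158:196 159:196
ptr 0.006 [481. 179.] 
 138:70 139:70 140:78 141:27 142:13 143:16 144:16 145:14 146:14 147:11 148:11 149:48 150:73 151:70 152:70 153:68 154:70 155:68 156:59 157:92 158:206 159:197
tab+ 0.025 [406. 158.] 
 72:199 73:79 74:96 75:85 76:30 77:36 78:39 79:40 80:36 81:42 82:132 83:187 84:179 85:178 86:179 87:179 88:177 89:172 90:181 91:100 92:49 93:151 94:203 95:196 96:196 97:196 98:197 99:199 100:185 101:160 102:186 103:198
tab+ 0.028 [406. 155.] 
 72:197 73:200 74:211 75:116 76:32 77:36 78:40 79:40 80:38 81:28 82:140 83:193 84:185 85:181 86:179 87:178 88:182 89:178 90:177 91:138 92:201 93:199 94:195 95:195 96:197 97:196 98:197 99:195 100:196 101:196 102:195 103:196
tab- -0.025 [402. 217.] 
 72:77 73:74 74:72 75:64 76:39 77:155 78:191 79:45 80:33 81:30 82:57 83:164 84:181 85:173 86:171 87:172 88:171 89:169 90:170 91:168 92:140 93:117 94:157 95:180 96:175 97:169 98:165 99:164 100:170 101:174 102:175 103:164
tab- -0.022 [402. 214.] 
 72:153 73:202 74:201 75:215 76:85 77:29 78:35 79:39 80:35 81:28 82:30 83:172 84:181 85:176 86:173 87:174 88:179 89:176 90:176 91:166 92:151 93:192 94:198 95:198 96:198 97:198 98:197 99:199 100:198 101:197 102:197 103:199
```

```bash
python3 -c "
from cell import bot
print(bot.close_job(),bot.read_clock())"
```

```text
the job is handed in; nothing more can be done
the job is handed in; nothing more can be done
```

I handed the job in at about 36 s, verdict not shown: the rook, which blocked the path, stands in the tray's empty half; the key is wound to its stop; the pointer was held for 2.4 s about 1.5 mm short of level with the tabs by my measurement; and the handle was eased home.

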